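Reset the tripped breakers on the bench power box in order

TASK

Three breakers have tripped on the bench power box: with the fingertips, lightly press their popped-up buttons down until they are in, first the green one, then the yellow one, then the red one. Leave the white button standing out, leave the other things on the bench where they are, and pick nothing up.

Things in the scene. Friction and masses are not known exactly. Their poses are not given: they have to be found in the camera images.
- power_box: low grey sheet-metal bench power box with a dark top plate, 190 x 190 mm and 55 mm high, fixed to the bench; origin at the centre of its underside, z up. On its top four round push buttons (green, yellow, red, white) stand at the corners of a 90 mm square, each in its own black round collar 46 mm wide and 12 mm high on a soft rubber mount; which colour stands at which corner varies
- green_top (a point): centre of the top face of the green breaker button, an upright round button 30 mm in diameter, its top 85 to 87 mm above the bench at the start; the point goes down with the button; z up
- green_button (a joint): how far the green button is pushed down into its collar, m: 0 = fully popped out (starts at 0 to 0.002), 0.012 = fully in its collar, its top then still 8 mm above the collar. It slides in at about 3 N, stays where it is left (no spring), and once fully in only the soft mount gives: collar and button sink together, 1 mm at 3 N, 3 mm at 6 N, at most 10 mm at 16 N, and come back up when let go
- yellow_top (a point): centre of the top face of the yellow breaker button, an upright round button 30 mm in diameter, its top 85 to 87 mm above the bench at the start; the point goes down with the button; z up
- yellow_button (a joint): how far the yellow button is pushed down into its collar, m: 0 = fully popped out (starts at 0 to 0.002), 0.012 = fully in its collar, its top then still 8 mm above the collar. It slides in at about 3 N, stays where it is left (no spring), and once fully in only the soft mount gives: collar and button sink together, 1 mm at 3 N, 3 mm at 6 N, at most 10 mm at 16 N, and come back up when let go
- red_top (a point): centre of the top face of the red breaker button, an upright round button 30 mm in diameter, its top 85 to 87 mm above the bench at the start; the point goes down with the button; z up
- red_button (a joint): how far the red button is pushed down into its collar, m: 0 = fully popped out (starts at 0 to 0.002), 0.012 = fully in its collar, its top then still 8 mm above the collar. It slides in at about 3 N, stays where it is left (no spring), and once fully in only the soft mount gives: collar and button sink together, 1 mm at 3 N, 3 mm at 6 N, at most 10 mm at 16 N, and come back up when let go
- white_top (a point): centre of the top face of the white breaker button, an upright round button 30 mm in diameter, its top 85 to 87 mm above the bench at the start; the point goes down with the button; z up
- white_button (a joint): how far the white button is pushed down into its collar, m: 0 = fully popped out (starts at 0 to 0.002), 0.012 = fully in its collar, its top then still 8 mm above the collar. It slides in at about 3 N, stays where it is left (no spring), and once fully in only the soft mount gives: collar and button sink together, 1 mm at 3 N, 3 mm at 6 N, at most 10 mm at 16 N, and come back up when let go
- tumbler: loose steel drinking tumbler with a black lid, 76 mm wide, 112 mm tall; origin at the centre of its underside
- pen_jar: loose glass jar with pens, 72 mm wide, 120 mm tall with the pens; origin at the centre of its underside
- calculator: loose grey desk calculator lying flat, 75 x 130 x 12 mm (its x, y, z); origin at the centre of its underside
- tape_roll: loose yellow roll of tape lying flat, 90 mm wide, 25 mm high; origin at the centre of its underside
Things that resemble listed ones, but are neither listed nor needed, are in the scene too. There is more than one size of the calculator; the job needs the larger.

How it is judged:
By the outcome, as a careful person would: the job done as asked, in the order asked, and still so for the second after the job is handed in, with the robot touching nothing.
It also fails if it takes over 48 s, if anything falls off the work surface, if the arm or the gripper's body presses on something with over 40 N, if the wrist force passes 120 N, or if a joint passes its speed limit or range.

ROBOT

A 6-joint arm with a two-finger parallel gripper is mounted at the origin on the work surface. World frame = base frame: x ahead of the robot, y to its left, z up, the work surface at z = 0. Lengths are in m, angles in rad, forces in N, time in s.
With the tool pointing down it reaches from about 0.3 to 0.875 m from the base axis. Payload 6.4 kg.
Tool frame: the origin (TCP) lies between the finger pads; the fingertips stand 25 mm ahead of it and the grasp point (between the pads) lies 6 mm ahead of it; z points along the fingers, y is the line along which they close (so a half turn about z gives the same grasp; the last joint's range is limited). The gripper opens to 85 mm and grips with 20 to 120 N. Pads are 22 mm wide; open, the fingers measure 114 mm over their backs; the gripper's body (76 mm by 85 mm) begins 54 mm behind the grasp point. The pads swing forward as they close: fully open they stand 13 mm farther back than shut.
Start: joints at [-1.494, 0.181, 1.607, -0, 1.354, -0.206], TCP at [0.16, -0.552, 0.256] pointing down, gripper open.
Joint ranges: [-2.99, 2.99], [-0.89, 2.07], [0.3, 2.58], [-1.14, 4.28], [0, 2.63], [-3.12, 3.12]. Speed limits (rad/s): [2.57, 2.57, 3.01, 3.14, 3.14, 3.14].

INTERFACE

Orientations are given as a unit quaternion [w, x, y, z].
In Python, from bench import ctrl gives the robot as it stands.
- The arm moves only by the tool servo_tool, never from a script. Its argument "series" is text: rows parted by semicolons, each of 7 numbers parted by spaces: the gripper command: -1 is fully open, 1 is shut, values between are in proportion, then the shift along the tool's x, y, z in m, then the turn, a rotation vector about the tool's x, y, z in degrees. A call has 1 to 12 rows; each row is the pose to reach, as a shift and turn from the pose commanded when the call began, along the tool's axes at that moment; what a row does not reach only later rows make up. A row lasts 1/12 s, in which the tool goes at most 41.7 mm and 7.16 degrees, less where a joint would pass 70% of its speed; a pose out of reach is approached as far as the arm can. A call with a gripper value outside its range is refused whole. The fingers move at their own pace and stop on an object; the grip force is fixed at half the most. Time passes only in rows, so rows that repeat a pose let the fingers close. It gives the time, the measured TCP pose, the force, the opening and the grip force at its end, in the units of the state.
- ctrl.get_obs(): the state, without advancing time (a new reading comes with each control period).
- ctrl.camera(name): name is "side" or "top"; returns a dict with "img" (480x640x3 uint8, red, green, blue), "z_map" (480x640 float32, m along the optical axis (not along the pixel's ray), 0 where there is no reading), "fovy" (degrees; the focal length in pixels is half the picture's height over the tangent of half this angle, whatever the lens; pixels are square), "cx", "cy" (the principal point, pixels), "k1" (the pictures are not rectified: a ray, as slopes to the right and down, at radius r is drawn at 1 + k1 r^2 times it, then the intrinsics apply), "extrinsics" (4x4, takes a point from camera to world coordinates). Camera axes: x right, y down, z forward; pixel columns grow to the right and rows downward; lengths in m; the calibration is good to about 2 mm. A picture is of the moment at which its call begins.
- ctrl.hand_in(): hands the job in; it is judged then, once.
The state is a dict: "time_s": time; "q": joint angles; "dq": joint speeds; "joint_efforts": joint torques, N m; "eef_pos": TCP position; "eef_rot": TCP orientation; "wrist_force": force on the tool from outside, world axes, zero at the start; "torque": the same for the moment, N m; "opening": opening from 0.0 (shut) to 1.0 (fully open); "grasp_force": force on a finger pad.
Only numpy, scipy, OpenCV 4.12 (cv2) and the standard library are available. Lean on these libraries where they do the work, as an engineer would, in place of code of your own. Each camera call takes 0.05 s, during which the arm holds its last target. There are 200 camera calls.

## Working session

There is one attempt and no reset: what is moved stays moved. The work goes in short steps, Python scripts to look and compute and a tool call to move; the robot and the scene stay as the last step left them, time stands still between calls to the robot, and variables do not carry over. Pictures are saved under pics/ and viewed, at most 10 in all, crops included, and the job is handed in when it is done.

Besides the shell and the picture viewer there is one more tool, called by a JSON object that holds its "method" and its "body", one argument or row to a line. servo_tool: Moves the arm, as the interface text tells. Its arguments: {"type":"object","properties":{"series":{"type":"string"}},"required":["series"]}

```bash
mkdir -p pics
cat > h.py <<'E'
import numpy as np,cv2
from bench import ctrl
def cam(n):
    c=ctrl.camera(n); f=240/np.tan(np.radians(c['fovy'])/2)
    c['K']=np.array([[f,0,c['cx']],[0,f,c['cy']],[0,0,1.]]); return c
def plane(c,uv,z):
    K=c['K']; p=(np.array(uv,float).reshape(-1,2)-K[:2,2])/K[0,0]
    s=cv2.undistortPoints((p*K[0,0]+K[:2,2]).reshape(-1,1,2),K,np.array([c['k1'],0,0,0,0.])).reshape(-1,2)
    E=np.array(c['extrinsics']); d=np.c_[s,np.ones(len(s))]@E[:3,:3].T; o=E[:3,3]
    return o+d*((z-o[2])/d[:,2])[:,None]
E
python3 - <<'E'
from h import *
for n in('top','side'):
    c=cam(n); cv2.imwrite(f'pics/{n}0.png',c['img'][...,::-1]); print(n,c['K'][0,0],c['cx'],c['cy'],c['k1'],np.round(c['extrinsics'],3))
    np.savez(n+'0.npz',**c)
print(ctrl.get_obs())
E
```

```text
top 592.7627112332992 325.82720574612244 238.2391486192732 -0.003736586393269233 [[ 3.000e-02 -9.740e-01  2.250e-01  3.190e-01]
 [-1.000e+00 -3.000e-02  1.000e-03  1.180e-01]
 [ 6.000e-03 -2.250e-01 -9.740e-01  1.371e+00]
 [ 0.000e+00  0.000e+00  0.000e+00  1.000e+00]]
side 549.4361917178051 317.470337742196 244.7745316669899 -0.16787928345994446 [[ 1.    -0.019  0.001  0.6  ]
 [-0.013 -0.682  0.731 -0.628]
 [-0.013 -0.731 -0.682  0.788]
 [ 0.     0.     0.     1.   ]]
{'time_s': 0.1, 'q': array([-1.49428915e+00,  1.81452803e-01,  1.60786738e+00,  1.82143326e-05,
        1.35377650e+00, -2.06278886e-01]), 'dq': array([ 0.00151736, -0.00187071, -0.00321172,  0.0004448 ,  0.001514  ,
        0.00013885]), 'joint_efforts': array([ 8.83326647e-04, -4.45878088e+01, -3.52237809e+01, -2.44092071e-04,
        4.13913396e-03, -9.63494074e-06]), 'eef_pos': array([ 0.16044354, -0.55171475,  0.25550168]), 'eef_rot': array([-7.49855124e-04,  9.90020645e-01,  1.40920394e-01,  5.76342049e-05]), 'wrist_force': array([ 0.51343342, -0.29649025,  0.33741091]), 'torque': array([0.03755265, 0.03321631, 0.01605463]), 'grasp_force': 0.0, 'opening': 1.003086678329504}
```

View pics/top0.png

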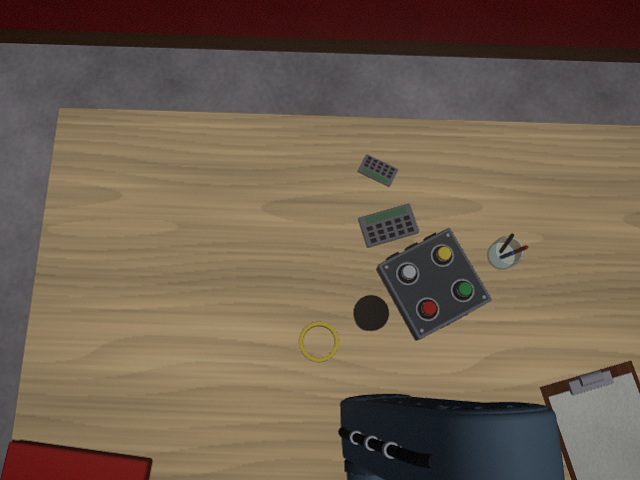

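View pics/side0.png

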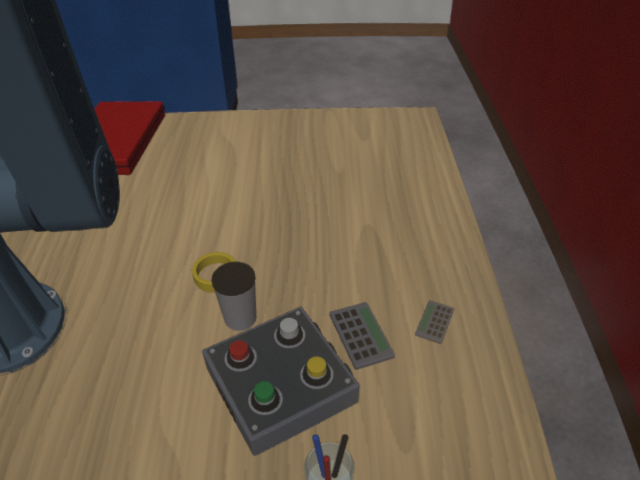

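The top view shows green at (462,289), yellow (443,254), red (428,308) and white (408,272), with the tumbler at (371,313) and the pen jar at (505,252). The side view shows the same layout: green (264,393), yellow (317,368), red (239,351), white (289,328).

```bash
cat > m.py <<'E'
from h import *
S={'top':dict(g=(462,289),y=(443,254),r=(428,308),w=(408,272)),'side':dict(g=(264,393),y=(317,368),r=(239,351),w=(289,328))}
def run():
  for n in S:
    c=cam(n); hsv=cv2.cvtColor(c['img'],cv2.COLOR_RGB2HSV).astype(int)
    H,Sa,V=hsv[...,0],hsv[...,1],hsv[...,2]
    M=dict(g=(abs(H-65)<25)&(Sa>110)&(V>50),y=(abs(H-25)<8)&(Sa>120)&(V>80),r=((H<8)|(H>172))&(Sa>130)&(V>60),w=(Sa<40)&(V>150))
    for k,s in S[n].items():
        m=M[k].astype(np.uint8); w=np.zeros_like(m); cv2.circle(w,s,17,1,-1)
        _,L,st,ce=cv2.connectedComponentsWithStats(m*w)
        if len(st)<2: print(n,k,'none'); continue
        i=1+np.argmax(st[1:,4]); ys,xs=np.where(L==i)
        d=c['z_map'][ys,xs]; K=c['K']; E=np.array(c['extrinsics'])
        u=cv2.undistortPoints(np.c_[xs,ys].astype(float).reshape(-1,1,2),K,np.array([c['k1'],0,0,0,0.])).reshape(-1,2)
        P=(np.c_[u,np.ones(len(u))]*d[:,None])@E[:3,:3].T+E[:3,3]
        zt=np.percentile(P[d>0,2],85); t=(P[:,2]>zt-.004)&(d>0)
        b=P[t,:2]; ctr=(b.min(0)+b.max(0))/2
        print(n,k,st[i],'ctr',np.round(ctr,4),'mean',np.round(b.mean(0),4),'ext',np.round(np.ptp(b,axis=0),3),'z',np.round(np.median(P[t,2]),4),'ray.086',np.round(plane(c,ce[i],.086)[0,:2],4))
run()
o=ctrl.get_obs(); print(o['time_s'],o['eef_pos'],o['eef_rot'],o['q'],o['wrist_force'])
E
python3 m.py
```

```text
top g [459 282  13  14 138] ctr [ 0.5146 -0.1884] mean [ 0.5136 -0.188 ] ext [0.027 0.027] z 0.0872 ray.086 [ 0.5141 -0.1883]
top y [438 246  14  14 141] ctr [ 0.5913 -0.1434] mean [ 0.5918 -0.1433] ext [0.028 0.028] z 0.0867 ray.086 [ 0.5921 -0.1441]
top r [423 301  14  14 154] ctr [ 0.4698 -0.1093] mean [ 0.4697 -0.1091] ext [0.028 0.027] z 0.0863 ray.086 [ 0.4698 -0.1101]
top w none
side g [254 382  20  20 302] ctr [ 0.5172 -0.1892] mean [ 0.5172 -0.189 ] ext [0.028 0.029] z 0.0873 ray.086 [ 0.5172 -0.1902]
side y [307 356  19  21 327] ctr [ 0.5951 -0.1442] mean [ 0.5952 -0.1442] ext [0.028 0.03 ] z 0.0871 ray.086 [ 0.5952 -0.1474]
side r [229 340  19  20 291] ctr [ 0.4732 -0.1091] mean [ 0.4732 -0.1105] ext [0.028 0.029] z 0.0864 ray.086 [ 0.4737 -0.114 ]
side w none
0.2 [ 0.16044341 -0.55186177  0.25574891] [-5.33510955e-04  9.90019706e-01  1.40927978e-01  3.51337834e-05] [-1.49430054e+00  1.81275230e-01  1.60756257e+00  9.37368915e-07
  1.35382418e+00 -2.06301830e-01] [ 0.17470549  0.15218169 -0.8265742 ]
```

{"method": "servo_tool", "body": {
  "series": "1 .02 -.011 0 0 0 0;1 .055 -.031 0 0 0 0;1 .09 -.051 0 0 0 0;1 .125 -.07 0 0 0 0;1 .16 -.09 0 0 0 0;1 .195 -.11 0 0 0 0;1 .23 -.129 0 0 0 0;1 .265 -.149 0 0 0 0;1 .3 -.169 0 0 0 0;1 .335 -.188 0 0 0 0;1 .36 -.203 0 0 0 0;1 .375 -.211 0 0 0 0"
}}

```text
time_s: 1.2
eef_pos: [0.4634, -0.242, 0.2562]
eef_rot: [-0.0, 0.99, 0.142, 0.0]
wrist_force: [-0.0, -0.3, 0.2]
opening: 0.001
grasp_force: 0.0
```

{"method": "servo_tool", "body": {
  "series": "1 .02 -.011 0.02 0 0 0;1 .04 -.024 0.04 0 0 0;1 .06 -.034 0.06 0 0 0;1 .068 -.038 0.08 0 0 0;1 .068 -.038 0.1 0 0 0;1 .068 -.038 0.11 0 0 0;1 .068 -.038 0.11 0 0 0;1 .068 -.038 0.11 0 0 0"
}}

```text
time_s: 1.87
eef_pos: [0.5161, -0.1896, 0.1462]
eef_rot: [-0.0, 0.99, 0.141, -0.0]
wrist_force: [-0.2, 0.2, 0.1]
opening: 0.001
grasp_force: 0.0
```

Run:
```python
from h import *
a=cam('side')['img'][270:450,160:400]; b=cam('top')['img'][200:380,340:580]
cv2.imwrite('pics/a1.png',cv2.resize(np.hstack([a,b])[...,::-1],(800,300),interpolation=cv2.INTER_CUBIC))
```

```text
(no output)
```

View pics/a1.png

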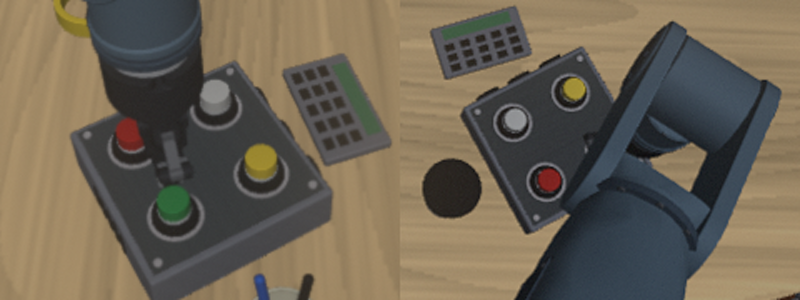

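The tips (crop 172,175) hang right above the green button (174,203), matching the expected 35 mm gap. I'm going down and watching the force.

{"method": "servo_tool", "body": {
  "series": "1 0 0.001 .01 0 0 0;1 0 0.001 .02 0 0 0;1 0 0.001 .026 0 0 0;1 0 0.001 .03 0 0 0;1 0 0.001 .032 0 0 0;1 0 0.001 .034 0 0 0;1 0 0.001 .036 0 0 0;1 0 0.001 .037 0 0 0;1 0 0.001 .037 0 0 0"
}}

```text
time_s: 2.72
eef_pos: [0.5166, -0.1904, 0.1094]
eef_rot: [-0.0, 0.99, 0.141, -0.0]
wrist_force: [-1.3, 1.0, 3.5]
opening: 0.001
grasp_force: 1.2
```

{"method": "servo_tool", "body": {
  "series": "1 0 0 .0015 0 0 0;1 0 0 .003 0 0 0;1 0 0 .0045 0 0 0;1 0 0 .006 0 0 0;1 0 0 .0075 0 0 0;1 0 0 .0085 0 0 0;1 0 0 .0085 0 0 0"
}}

```text
time_s: 3.3
eef_pos: [0.5168, -0.1905, 0.1006]
eef_rot: [0.0, 0.99, 0.141, 0.0]
wrist_force: [-0.2, 0.8, 2.2]
opening: -0.002
grasp_force: 1.3
```

{"method": "servo_tool", "body": {
  "series": "1 0 0 .0005 0 0 0;1 0 0 .001 0 0 0;1 0 0 .0015 0 0 0;1 0 0 .0015 0 0 0"
}}

```text
time_s: 3.63
eef_pos: [0.5168, -0.1905, 0.0993]
eef_rot: [0.0, 0.99, 0.141, 0.0]
wrist_force: [0.3, 0.4, 2.6]
opening: -0.004
grasp_force: 1.3
```

{"method": "servo_tool", "body": {
  "series": "1 0 0 .0005 0 0 0;1 0 0 .001 0 0 0;1 0 0 .001 0 0 0"
}}

```text
time_s: 3.88
eef_pos: [0.5168, -0.1905, 0.0983]
eef_rot: [0.0, 0.99, 0.141, 0.0]
wrist_force: [1.2, 0.6, 2.8]
opening: -0.004
grasp_force: 1.7
```

{"method": "servo_tool", "body": {
  "series": "1 0 0 .0005 0 0 0;1 0 0 .001 0 0 0;1 0 0 .001 0 0 0;1 0 0 .001 0 0 0"
}}

```text
time_s: 4.22
eef_pos: [0.5168, -0.1905, 0.0975]
eef_rot: [0.0, 0.99, 0.141, 0.0]
wrist_force: [0.1, 0.0, 5.0]
opening: 0.002
grasp_force: 2.3
```

{"method": "servo_tool", "body": {
  "series": "1 0 0 .0004 0 0 0;1 0 0 .0008 0 0 0;1 0 0 .0008 0 0 0"
}}

```text
time_s: 4.47
eef_pos: [0.5168, -0.1905, 0.0967]
eef_rot: [0.0, 0.99, 0.141, 0.0]
wrist_force: [-0.4, 1.0, 5.8]
opening: -0.002
grasp_force: 2.9
```

{"method": "servo_tool", "body": {
  "series": "1 0 0 -.005 0 0 0;1 0 0 -.02 0 0 0;1 0 0 -.041 0 0 0;1 .02 -.005 -.045 0 0 0;1 .045 -.0125 -.045 0 0 0;1 .07 -.019 -.045 0 0 0;1 .0865 -.0235 -.045 0 0 0;1 .0865 -.0235 -.045 0 0 0;1 .0865 -.0235 -.035 0 0 0;1 .0865 -.0235 -.025 0 0 0;1 .0865 -.0235 -.019 0 0 0;1 .0865 -.0235 -.019 0 0 0"
}}

```text
time_s: 5.47
eef_pos: [0.5907, -0.1435, 0.1125]
eef_rot: [-0.001, 0.99, 0.14, -0.002]
wrist_force: [-0.3, 0.3, -0.6]
opening: 0.002
grasp_force: 0.0
```

Run:
```python
from h import *
a=cam('side')['img'][270:450,160:400]
cv2.imwrite('pics/a2.png',cv2.resize(a[...,::-1],(720,540),interpolation=cv2.INTER_CUBIC))
```

```text
(no output)
```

View pics/a2.png

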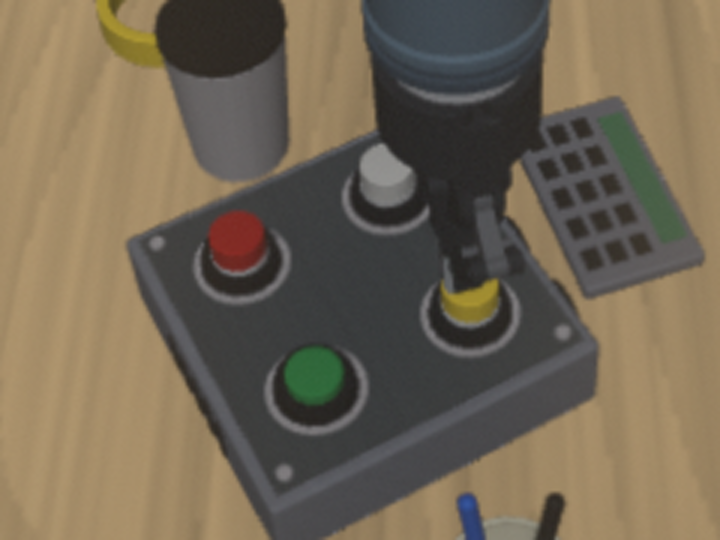

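Green (315,375) now sits low in its collar. The tips rest just above yellow (470,285).

{"method": "servo_tool", "body": {
  "series": "1 0 0 0 0 0 0;1 0 0 0 0 0 0"
}}

```text
time_s: 5.68
eef_pos: [0.5932, -0.1442, 0.1158]
eef_rot: [0.0, 0.99, 0.141, 0.0]
wrist_force: [1.0, -0.3, -0.4]
opening: -0.002
grasp_force: 0.0
```

{"method": "servo_tool", "body": {
  "series": "1 0 0 .002 0 0 0;1 0 0 .004 0 0 0;1 0 0 .0055 0 0 0;1 0 0 .007 0 0 0;1 0 0 .0085 0 0 0;1 0 0 .010 0 0 0;1 0 0 .0115 0 0 0;1 0 0 .013 0 0 0;1 0 0 .0145 0 0 0;1 0 0 .016 0 0 0;1 0 0 .017 0 0 0;1 0 0 .017 0 0 0"
}}

```text
time_s: 6.68
eef_pos: [0.5934, -0.1439, 0.0984]
eef_rot: [0.0, 0.99, 0.141, 0.0]
wrist_force: [0.1, -1.6, 3.0]
opening: -0.0
grasp_force: 1.6
```

{"method": "servo_tool", "body": {
  "series": "1 0 0 .0005 0 0 0;1 0 0 .001 0 0 0;1 0 0 .001 0 0 0;1 0 0 .001 0 0 0"
}}

```text
time_s: 7.02
eef_pos: [0.5934, -0.1438, 0.0978]
eef_rot: [0.0, 0.99, 0.141, 0.0]
wrist_force: [-0.4, -1.2, 4.0]
opening: -0.004
grasp_force: 2.1
```

{"method": "servo_tool", "body": {
  "series": "1 0 0 .0005 0 0 0;1 0 0 .001 0 0 0;1 0 0 .001 0 0 0;1 0 0 .001 0 0 0"
}}

```text
time_s: 7.35
eef_pos: [0.5934, -0.1438, 0.0968]
eef_rot: [0.0, 0.99, 0.141, 0.0]
wrist_force: [0.1, -1.6, 5.5]
opening: -0.007
grasp_force: 2.8
```

{"method": "servo_tool", "body": {
  "series": "1 0 0 -.005 0 0 0;1 0 0 -.02 0 0 0;1 0 0 -.041 0 0 0;1 -.02 -.0125 -.045 0 0 0;1 -.045 -.028 -.045 0 0 0;1 -.07 -.0435 -.045 0 0 0;1 -.09 -.056 -.045 0 0 0;1 -.1075 -.067 -.045 0 0 0;1 -.1075 -.067 -.04 0 0 0;1 -.1075 -.067 -.03 0 0 0;1 -.1075 -.067 -.02 0 0 0;1 -.1075 -.067 -.019 0 0 0"
}}

```text
time_s: 8.35
eef_pos: [0.4706, -0.1089, 0.1131]
eef_rot: [-0.001, 0.99, 0.141, -0.001]
wrist_force: [-0.0, -0.1, -0.2]
opening: 0.001
grasp_force: 0.0
```

{"method": "servo_tool", "body": {
  "series": "1 0 0 0 0 0 0;1 0 0 0 0 0 0;1 0 0 0 0 0 0"
}}

```text
time_s: 8.6
eef_pos: [0.4717, -0.1096, 0.1155]
eef_rot: [-0.0, 0.99, 0.141, 0.0]
wrist_force: [0.2, 0.4, 0.0]
opening: -0.0
grasp_force: 0.0
```

Run:
```python
from h import *
a=cam('side')['img'][270:450,160:400]
cv2.imwrite('pics/a3.png',cv2.resize(a[...,::-1],(720,540),interpolation=cv2.INTER_CUBIC))
```

```text
(no output)
```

View pics/a3.png

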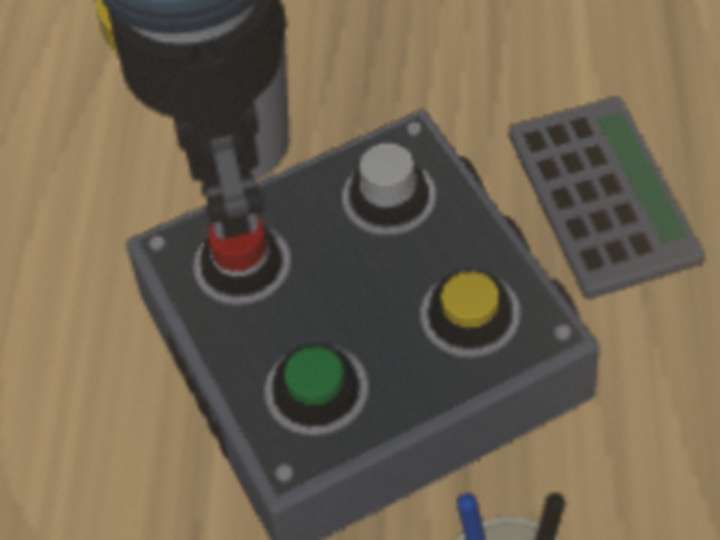

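Green (315,375) and yellow (470,298) are both in, white (387,170) still stands out, and the tips are over red (237,235).

{"method": "servo_tool", "body": {
  "series": "1 0 0 .002 0 0 0;1 0 0 .004 0 0 0;1 0 0 .0055 0 0 0;1 0 0 .007 0 0 0;1 0 0 .0085 0 0 0;1 0 0 .010 0 0 0;1 0 0 .0115 0 0 0;1 0 0 .013 0 0 0;1 0 0 .0145 0 0 0;1 0 0 .016 0 0 0;1 0 0 .017 0 0 0;1 0 0 .017 0 0 0"
}}

```text
time_s: 9.65
eef_pos: [0.4714, -0.1094, 0.0984]
eef_rot: [0.0, 0.99, 0.141, 0.0]
wrist_force: [-0.7, 0.1, 3.1]
opening: -0.001
grasp_force: 1.6
```

{"method": "servo_tool", "body": {
  "series": "1 0 0 .0005 0 0 0;1 0 0 .001 0 0 0;1 0 0 .001 0 0 0;1 0 0 .001 0 0 0"
}}

```text
time_s: 9.98
eef_pos: [0.4714, -0.1094, 0.0976]
eef_rot: [0.0, 0.99, 0.141, 0.0]
wrist_force: [-0.8, 0.6, 4.5]
opening: 0.001
grasp_force: 2.2
```

{"method": "servo_tool", "body": {
  "series": "1 0 0 .0005 0 0 0;1 0 0 .0009 0 0 0;1 0 0 .0009 0 0 0;1 0 0 .0009 0 0 0"
}}

```text
time_s: 10.32
eef_pos: [0.4714, -0.1094, 0.0968]
eef_rot: [0.0, 0.99, 0.141, 0.0]
wrist_force: [-1.1, -0.3, 5.9]
opening: -0.001
grasp_force: 2.8
```

{"method": "servo_tool", "body": {
  "series": "1 0 0 -.005 0 0 0;1 0 0 -.02 0 0 0;1 0 0 -.045 0 0 0;1 0 0 -.075 0 0 0;1 0 0 -.105 0 0 0;1 0 0 -.13 0 0 0;1 -.03 0 -.14 0 0 0;1 -.06 0 -.15 0 0 0;1 -.09 0 -.16 0 0 0;1 -.1 0 -.16 0 0 0;1 -.1 0 -.16 0 0 0;1 -.1 0 -.16 0 0 0"
}}

```text
time_s: 11.32
eef_pos: [0.3752, -0.1373, 0.2565]
eef_rot: [0.0, 0.99, 0.14, 0.0]
wrist_force: [0.4, -0.3, 0.0]
opening: -0.001
grasp_force: 0.0
```

```bash
python3 m.py
python3 - <<'E'
from h import *
a=cam('side')['img']
cv2.imwrite('pics/a4.png',a[...,::-1])
E
```

```text
top g [458 283  13  13 142] ctr [ 0.5138 -0.1884] mean [ 0.5142 -0.1883] ext [0.027 0.027] z 0.0764 ray.086 [ 0.5123 -0.1861]
top y [437 247  14  14 142] ctr [ 0.5914 -0.1437] mean [ 0.5914 -0.1442] ext [0.028 0.028] z 0.0753 ray.086 [ 0.5898 -0.1422]
top r [422 301  14  14 151] ctr [ 0.4695 -0.1092] mean [ 0.4694 -0.1094] ext [0.027 0.027] z 0.0766 ray.086 [ 0.4686 -0.1082]
top w [414 269   1   2   2] ctr [ 0.552  -0.0768] mean [ 0.552  -0.0768] ext [0.002 0.   ] z 0.0881 ray.086 [ 0.5524 -0.0771]
side g [255 386  19  19 284] ctr [ 0.5168 -0.1888] mean [ 0.5173 -0.1887] ext [0.027 0.029] z 0.0757 ray.086 [ 0.5185 -0.196 ]
side y [307 360  19  19 287] ctr [ 0.595  -0.1435] mean [ 0.5952 -0.1443] ext [0.028 0.031] z 0.076 ray.086 [ 0.5953 -0.1528]
side r [230 344  19  18 269] ctr [ 0.4731 -0.1098] mean [ 0.4735 -0.1102] ext [0.029 0.03 ] z 0.0759 ray.086 [ 0.4752 -0.1194]
side w none
11.4167 [ 0.37565918 -0.13703125  0.25616972] [-3.73067875e-04  9.90017001e-01  1.40947469e-01 -9.61530136e-05] [-6.49106425e-01 -2.39142936e-01  2.01620368e+00  3.96561694e-04
  1.36519750e+00  6.38772048e-01] [-0.65520289  0.05739958  0.5577009 ]
```

View pics/a4.png

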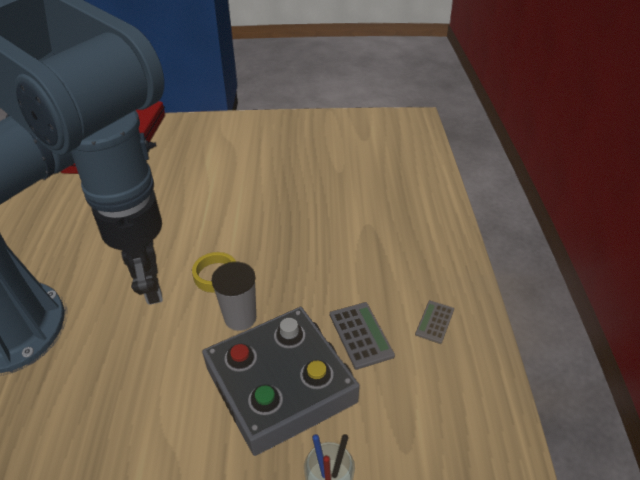

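All three buttons are down to about 76 mm. White (289,328) still stands out and nothing else has moved, so I'm handing in.

```bash
python3 -c "from bench import ctrl; print(ctrl.hand_in())"
```

```text
the job is handed in; nothing more can be done
None
```

I pressed the green, yellow and red buttons fully in, in that order, with about 6 N at the end of each press; white still stands out, nothing else moved, and the job is handed in at about 11.5 s.

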